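Turn the freezer plate over in its tipping cradle

ROBOT

A 6-joint arm with a two-finger parallel gripper is mounted at the origin on the work surface. World frame = base frame: x ahead of the robot, y to its left, z up, the work surface at z = 0. Lengths are in mm, angles in degrees, forces in N, time in s.
With the tool pointing down it reaches from about 350 to 850 mm from the base axis. Payload 8.1 kg.
Tool frame: the origin (TCP) lies midway between the tips of the shut fingers; the grasp point (between the pads) lies 19 mm behind it; z points along the fingers, y is the line along which they close (so a half turn about z gives the same grasp; the last joint's range is limited). The gripper opens to 85 mm and grips with 20 to 120 N. Pads are 22 mm wide; open, the fingers measure 114 mm over their backs; the gripper's body (76 mm by 85 mm) begins 54 mm behind the grasp point. The pads swing forward as they close: fully open they stand 13 mm farther back than shut.
Start: joints at [-76.742, 7.471, 85.268, -0, 87.261, -4.893], TCP at [186.937, -570.14, 210.692] pointing down, gripper open.
Joint ranges: [-169.43, 169.43], [-51.17, 129.36], [1.28, 143.12], [-76.62, 256.62], [0, 156.53], [-152.29, 152.29]. Speed limits (degrees/s): [136.94, 136.94, 159.86, 180, 180, 180].

INTERFACE

Orientations are given as [roll, pitch, yaw] about the fixed x, y, z axes, in that order (R = Rz(yaw) Ry(pitch) Rx(roll)).
In Python, from bench import r gives the robot as it stands. The module is installed in compiled form; this text tells all that it offers.
- The arm moves only by the tool jog_arm, never from a script. Its argument "rows" is a list of rows, each a list of 2 entries, a list of its own where there are three numbers: the shift along the tool's x, y, z in mm, then the turn, a rotation vector about the tool's x, y, z in rad. A call has 1 to 10 rows; each row is the pose to reach, as a shift and turn from the pose commanded when the call began, along the tool's axes at that moment; what a row does not reach only later rows make up. A row lasts 1/10 s, in which the tool goes at most 50 mm and 8.59 degrees, less where a joint would pass 70% of its speed; a pose out of reach is approached as far as the arm can. A call with a gripper value outside its range is refused whole. "grip" is the finger opening in mm, from 0 to 85.4, set as the call begins (left out, the last holds). The fingers move at their own pace and stop on an object; "force" is the grip in N (left out, the last holds). Time passes only in rows, so rows that repeat a pose let the fingers close. It gives the time, the measured TCP pose, the force, the opening and the grip force at its end, in the units of the state.
- r.sense(): the state, without advancing time (a new reading comes with each control period).
- r.snapshot(name): name is "side" or "top"; returns (picture, depth): 384x512x3 uint8, blue, green, red; 384x512 float32, mm along the optical axis (not along the pixel's ray), 0 where there is no reading.
- r.camera_params(name): a dict with "fx", "fy", "cx", "cy" (pixels), "pose" (4x4, takes a point from camera to world coordinates). Camera axes: x right, y down, z forward; pixel columns grow to the right and rows downward; lengths in mm; the calibration is good to about 2 mm. A picture is of the moment at which its call begins. camera_params takes no time and is no camera call.
- r.hand_in(): hands the job in; it is judged then, once.
The state is a dict: "time": time; "joint_pos": joint angles; "qd": joint speeds; "joint_efforts": joint torques, N m; "tool_pos": TCP position; "tcp_rot": TCP orientation; "ft_force": force on the tool from outside, world axes, zero at the start; "wrist_torque": the same for the moment, N m; "finger_gap": finger opening in mm; "grip_force": force on a finger pad.
Only numpy, scipy, OpenCV 4.12 (cv2) and the standard library are available. Lean on these libraries where they do the work, as an engineer would, in place of code of your own. Each camera call takes 0.05 s, during which the arm holds its last target. There are 200 camera calls.

TASK

Turn the freezer plate over in its tipping cradle so that its ribbed face can dry, without touching the plate itself. Raise the cradle by the handle at its low end until it stands by itself on its narrow heel and let go; then take the other handle and lower the cradle gently onto its other side, never letting it fall, so that the plate tumbles over and lies flat in the cradle, ribs up. Let go and leave everything else on the table where it is.

Things in the scene. Friction and masses are not known exactly. Their poses are not given: they have to be found in the camera images.
- tray: Tipping cradle: loose wooden tray, 0.5 kg, like a book open at 76 deg: two equal slatted sides joined at a narrow heel. Origin on the table under the middle of the first (lower) side. At the start z is up, y runs from handle 1 to the heel (the way to tip), x along the bars. It tips about x: roll 0 on side 1, -0.908 rad standing on its heel, -1.815 on side 2. Stable on each, falls if let go well between.
- heel_1 (a point): Middle of the heel's first edge, the line along x about which it tips from the first side onto the heel: (0, 50, 0) mm in the cradle's axes. The flat heel between the two edges is 50 mm wide. Each side is 112 mm long and 124 mm wide inside (140 outside), with boards 22 mm and an end strip 8 mm above the slats; slats 23 mm above the table.
- heel_2 (a point): Middle of the heel's second edge, about which the cradle tips from the heel onto its second side: (0, 80.8, 39.4) mm in the cradle's axes.
- handle_1 (a point): Middle of the first handle: round steel bar 16 mm thick, 124 mm long along x between wooden arms, 46 mm outside the first side's end strip; (0, -102, 40) mm in the cradle's axes, 40 mm above the table at the start, 144 mm up on the heel. It turns in the fingers. Axes as the cradle's.
- handle_2 (a point): Middle of the second handle, an equal bar on the second side; (0, 5.2, 177.2) mm in the cradle's axes: 177 mm up at the start, 144 mm up with the cradle on its heel (then 174 mm from the first handle), 40 mm up with it on its second side. Axes as the cradle's.
- plate_mid (a point): Centre of the freezer plate: a loose grey plastic slab 110 x 90 x 18 mm (about 0.25 kg) with three ribs 4 mm high on one broad face, the other face smooth. It starts on the first side's slats, ribs down, its 110 mm edge along the cradle's x. Its z axis points out of the smooth face: up at the start, down when turned over.
- jar: Bystander, not to be moved: amber glass jar with a steel lid, 66 mm wide, 100 mm tall; origin under its centre.
- mug: Bystander, not to be moved: white mug, 76 mm wide, 85 mm tall, with an ear; origin under its centre.
- bowl: Bystander, not to be moved: small white bowl, 84 mm wide, 45 mm tall; origin under its centre.
- carton: Bystander, not to be moved: cardboard carton 100 x 160 x 70 mm; origin under its centre.
- bottle: Bystander, not to be moved: green glass bottle, 66 mm wide, 190 mm tall; origin under its centre.
- pot: Bystander, not to be moved: steel pot, 150 mm wide, 90 mm tall; origin under its centre.
- spatula: Bystander, not to be moved: a steel spatula lying on the table; origin about its middle.
- plate: The same freezer plate; origin at the centre of its ribbed face (9 mm from its centre), axes as given there.
Things that resemble listed ones, but are neither listed nor needed, are in the scene too. What is shaped like the tray but turquoise is not meant. There is more than one size of the plate; the job needs the larger.

How it is judged (in metres and radians):
On the way, in this order (a step that is already met when the one before it is completed fails the run):
1. the cradle stands on its heel, let go, with the plate still in it (angle between tray's own z axis and vertical between 0.82 and 1 rad and distance between plate_mid and tray below 0.15 m and linear speed of tray below 0.03 m/s and contact force between each of the fingers, the arm and tray below 0.2 N), for 0.3 s.
2. the cradle is part-way down towards its second side, with the gripper at the second handle (angle between tray's own z axis and vertical between 1.15 and 1.7 rad and distance between the grasp point and handle_2 below 0.075 m and contact force between the fingers and tray above 0.3 N), for 0.1 s.
At the end, for the whole second after the job is handed in: The cradle lies on its second side (tipped 104 degrees, within about 5), let go and at rest; the freezer plate lies inside it on the second side's slats, turned over, ribs up and flat within 7 degrees, at rest (angle between tray's own z axis and vertical between 1.73 and 1.9 rad and angle between tray's own x axis and vertical between 1.49 and 1.65 rad and angle between plate_mid's own z axis and vertical above 3.02 rad and z of plate_mid in the frame of tray between 0.06 and 0.15 m and x of plate_mid in the frame of tray between -0.02 and 0.02 m and distance between plate_mid and handle_2 below 0.14 m and linear speed of each of tray, plate below 0.02 m/s and contact force between each of the fingers, the arm and tray below 0.2 N); the robot touches nothing.
It fails at once if the robot touches the freezer plate (contact force between any of the fingers, the arm and plate above 0.5 N).
It fails at once if the cradle is let fall or flung over (it turns faster than 2.5 rad/s) (angular speed of tray above 2.5 rad/s).
It fails at once if a bystander is pushed more than 30 mm (distance of any of jar, mug, bowl, carton, bottle, pot, spatula from where it was at the start of the episode above 0.03 m).
It also fails if it takes over 53 s, if anything falls off the work surface, if the arm or the gripper's body presses on something with over 40 N, if the wrist force passes 120 N, or if a joint passes its speed limit or range.

## Working session

There is one attempt and no reset: what is moved stays moved. The work goes in short steps, Python scripts to look and compute and a tool call to move; the robot and the scene stay as the last step left them, time stands still between calls to the robot, and variables do not carry over. Pictures are saved under pics/ and viewed, at most 10 in all, crops included, and the job is handed in when it is done.

Besides the shell and the picture viewer there is one more tool, called after "Request:" as name([rows], argument=value, ...), one row to a line, values as JSON. jog_arm: Moves the arm, as the interface text tells. Its arguments: {"type":"object","properties":{"rows":{"type":"array"},"grip":{"type":"number"},"force":{"type":"number"}},"required":["rows"]}

```bash
mkdir -p pics; python3 - <<'E'
from bench import r
import cv2,numpy as np
for n in("top","side"):
    p,d=r.snapshot(n); cv2.imwrite(f"pics/{n}0.png",p); np.save(f"{n}0.npy",d)
    c=r.camera_params(n); print(n,c["fx"],c["cx"],c["cy"],np.round(c["pose"],3).tolist())
print(r.sense())
E
```

```text
top 405.23982172183077 252.9009324350617 185.41150458044964 [[-0.002, -0.998, 0.07, 373.035], [-1.0, 0.004, 0.018, -21.18], [-0.018, -0.07, -0.997, 1520.524], [0.0, 0.0, 0.0, 1.0]]
side 459.9286194249884 259.4939736288444 194.77022580327804 [[-0.861, -0.309, 0.404, -157.747], [-0.509, 0.501, -0.7, 1107.998], [0.014, -0.808, -0.589, 1050.575], [0.0, 0.0, 0.0, 1.0]]
{'time': 0.1, 'joint_pos': array([-7.67422672e+01,  7.51208791e+00,  8.53231392e+01, -1.08743512e-03,
        8.72624949e+01, -4.89302801e+00]), 'qd': array([ 0.0637057 , -0.2059616 , -0.13046232,  0.0016687 , -0.003822  ,
        0.03168988]), 'joint_efforts': array([ 1.07138032e-03, -5.70954680e+01, -5.01942015e+01, -2.00200639e-04,
        8.06547760e-03,  3.79080029e-05]), 'tool_pos': array([ 186.80192374, -569.61427765,  209.73479286]), 'tcp_rot': array([-1.79902542e+02, -7.25311366e-03,  1.81508075e+01]), 'ft_force': array([-0.38227525, -0.26135829,  0.31069256]), 'wrist_torque': array([-0.00109701, -0.02490826, -0.02133075]), 'grip_force': 0.0, 'finger_gap': 85.63695952808881}
```

View pics/top0.png

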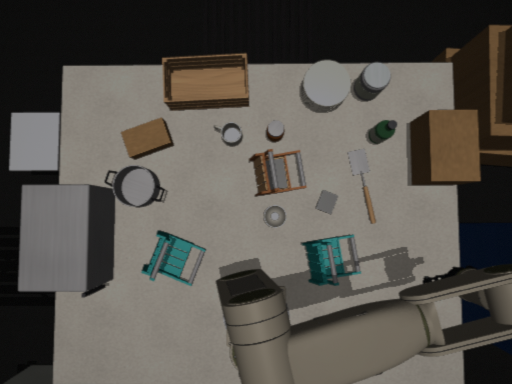

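View pics/side0.png

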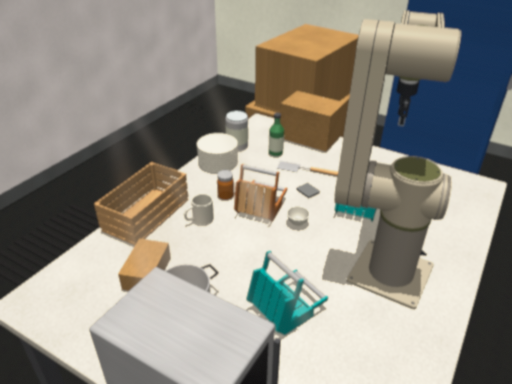

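The wooden cradle is at about (279,172) in the top view, between the jar (276,129) and the bowl (275,216), with the mug at (232,134). I'll enlarge it.

```bash
cat > h.py <<'E'
from bench import r
import cv2,numpy as np
def world(n,d,pts,z=None):
    c=r.camera_params(n);P=np.array(c["pose"]);o=[]
    for u,v in pts:
        ray=np.array([(u-c["cx"])/c["fx"],(v-c["cy"])/c["fy"],1])
        if z is None: k=d[int(round(v)),int(round(u))]
        else: k=(z-P[2,3])/(P[2,:3]@ray)
        o.append(P[:3,:3]@(ray*k)+P[:3,3])
    return np.array(o)
def proj(n,X):
    c=r.camera_params(n);P=np.linalg.inv(np.array(c["pose"]))
    q=np.atleast_2d(X)@P[:3,:3].T+P[:3,3]
    return np.c_[q[:,0]/q[:,2]*c["fx"]+c["cx"],q[:,1]/q[:,2]*c["fy"]+c["cy"]]
E
python3 - <<'E'
from h import *
a=cv2.imread("pics/top0.png")[110:240,200:350]; b=cv2.imread("pics/side0.png")[150:240,180:330]
a=cv2.resize(a,None,fx=5,fy=4.5,interpolation=3);a=cv2.resize(cv2.imread("pics/top0.png")[140:205,235:325],None,fx=8,fy=8,interpolation=2)
cv2.imwrite("pics/ta.png",np.clip(a*1.6,0,255).astype(np.uint8))
d=np.load("top0.npy")
c=r.camera_params("top")
vv,uu=np.mgrid[145:200:2,245:315:3]
W=world("top",d,np.c_[uu.ravel(),vv.ravel()])
print(np.arange(245,315,3))
for v,row in zip(vv[:,0],W[:,2].reshape(vv.shape)): print(v,np.round(row).astype(int))
E
```

```text
[245 248 251 254 257 260 263 266 269 272 275 278 281 284 287 290 293 296
 299 302 305 308 311 314]
145 [ 2  2  0  7 -3 -1 -2  1 -2 -3  1  3  0 -2 -5  4 -5 -3  0  2  2  2 -1 -3]
147 [ 4 -1  5  6 -3 -1 -4  2  2 -6 -2  1  5 -3 -2 -3 -7 -2  2  0 -3 -2  2  1]
149 [ -1  -3   3  -3   4   0  -1  -4 187  -3  -1  -3   5   4  -2   5  -1   0
  -2   0   0  -2  -1   4]
151 [  2  -9  -6   1  -2   5  -3 170 186  -5   1   1  -4   5  -2   2  43  46
  50  -3   7   5   3  -1]
153 [ -5   3   2  -6 136 132 132 157 192  -4  -3   2  41  54  47  47  42  50
  40   1  -1  -1   4  -2]
155 [  -6    3   -4  132  138  132  139    6  185  179   44   45   43   35
   -2   -3 1521   49   45   -2    3    2    0   -1]
157 [ -4   1  89 107 100 137 131  47 187 186  18  17  23  33   6  -2  -1  44
  47  -1  -2   0   4  -6]
159 [  0  45  70  57  97 138 134  17 180 183  44  44  47  42  -1   0  -4   7
  53   0   2   2  -5  -5]
161 [  1  -4   1  52  93 133 136  38 181 185  41  41  36  22   1   2  -5   6
  53   0  -2   1   4   1]
163 [  1   4   5  49  92 128 137  39 183 187  37  44  36  16  -4  -3  -1   2
  51  -2  -1  -2   2   
[... 1129 characters left out ...]
  41  41  37  25  34   3   2
   4  49  44   2  -2  -6]
187 [  4   1  -7   0  33  72 114 141  41  37 184  43  42  41  26  29  -4  49
  48  48  48  -3  -2   0]
189 [  0  -2   1  -2  34  67 109 135 138 163 183 184   5  46  44  45  45  33
  -4   7   2  -4   5  -1]
191 [ -3   1   3   3  -7  66 142 139 133 158 145  41  52  39   3   0  -4  -5
  -4   1   2   4   2  -5]
193 [  5   3  -1  -3  90 123 138 107  77  34   5  -1  -2  -3  -3   3   2   4
  -2  -2   7   1   1  -1]
195 [-3 -1 -1 -3 76 43 -1  7  2  3 -2 -6 -5 -4 -1  1 -3 -1 -3  1  2  0 -1  4]
197 [ 0  4  3 -4 -2 -5  1  3 -6 -4 -4 -1 -3 -5  4 -2 -3  4  3  1 -2 -1 -1  2]
199 [-6  3  4 -4  5  0  6 -1  2  1  1  7  0 -5  3  0  0  3  3  2  2 -4  8 -3]
```

View pics/ta.png

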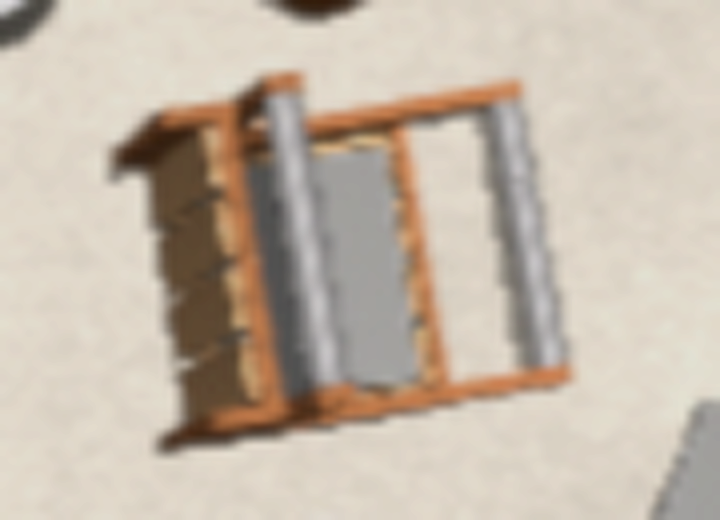

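The crop shows handle 1 running from (503,100) to (545,365) and handle 2 from (285,95) to (325,385), with the plate grey between them. The cradle's y axis points left in the image, which is world +y.

```bash
python3 - <<'E'
from h import *
f=lambda L:[(235+(u+.5)/8-.5,140+(v+.5)/8-.5) for u,v in L]
h1=world("top",0,f([(503,100),(545,365)]),44)
h2=world("top",0,f([(285,95),(325,385)]),182)
for h in(h1,h2): print(h.round(1).tolist(),h.mean(0).round(1),np.linalg.norm(h[1]-h[0]).round(1),np.degrees(np.arctan2(*(h[0]-h[1])[[1,0]])))
m1,m2=h1.mean(0),h2.mean(0); print("h1->h2 (expect 107.2 along y)",(m2-m1)[:2], np.linalg.norm((m2-m1)[:2]),np.degrees(np.arctan2((m2-m1)[1],(m2-m1)[0])))
d=np.load("top0.npy")
for n,c in dict(jar=(276,129),mug=(232,134),bowl=(275,216),bluecradle=(335,258)).items(): print(n,world("top",d,[c]).round())
# side view check
d=np.load("side0.npy"); print(proj("side",np.r_[h1-[0,0,4],h2-[0,0,5]]).round(1).tolist())
b=cv2.imread("pics/side0.png")[140:240,210:320]; cv2.imwrite("pics/sa.png",cv2.resize(b,None,fx=6,fy=6,interpolation=2))
E
```

```text
[[598.5, -158.1, 44.0], [476.6, -176.0, 44.0]] [ 537.6 -167.1   44. ] 123.1 8.347554223195688
[[580.0, -54.8, 182.0], [459.0, -70.7, 182.0]] [519.5 -62.7 182. ] 122.0 7.476682173528838
h1->h2 (expect 107.2 along y) [-18.07008572 104.31495229] 105.86849044400375 99.82760617226255
jar [[673. -78.  97.]]
mug [[677.  86.  -4.]]
bowl [[365. -76.   4.]]
bluecradle [[ 213. -291.   32.]]
[[254.1, 181.6], [283.9, 188.9], [243.7, 165.2], [275.9, 173.0]]
```

View pics/sa.png

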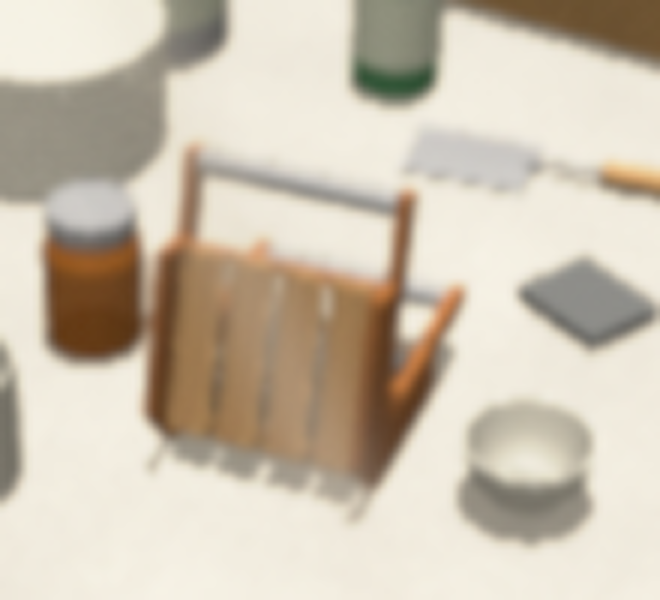

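Both views agree on the layout. Handle 1's middle is at about (537.5,-167,40), handle 2's is at about (519.5,-63,177), and the cradle yaw is about 8.5°. I'll move above handle 1 and turn the tool to that yaw.

Request:
jog_arm([
  [[30, -18, 0], [0, 0, 0.02]],
  [[70, -42, 0], [0, 0, 0.04]],
  [[112, -67, 0], [0, 0, 0.06]],
  [[154, -92, 0], [0, 0, 0.08]],
  [[196, -117, 0], [0, 0, 0.1]],
  [[238, -142, 0], [0, 0, 0.12]],
  [[280, -167, 0], [0, 0, 0.14]],
  [[322, -192, 0], [0, 0, 0.168]],
  [[364, -217, 0], [0, 0, 0.168]],
  [[404, -241, 0], [0, 0, 0.168]],
], grip=50)

```text
time: 1.1
tool_pos: [496.6, -213.3, 210.4]
tcp_rot: [-180.0, 0.0, 8.5]
ft_force: [0.4, -0.6, 0.8]
finger_gap: 50.1
grip_force: 0.0
```

Request:
jog_arm([
  [[25, -21, 0], [0, 0, 0]],
  [[42, -36, 0], [0, 0, 0]],
  [[48.5, -41.6, 10], [0, 0, 0]],
  [[48.5, -41.6, 40], [0, 0, 0]],
  [[48.5, -41.6, 80], [0, 0, 0]],
  [[48.5, -41.6, 110], [0, 0, 0]],
  [[48.5, -41.6, 120], [0, 0, 0]],
  [[48.5, -41.6, 120], [0, 0, 0]],
])

```text
time: 1.9
tool_pos: [535.5, -166.9, 88.4]
tcp_rot: [-179.9, 0.2, 8.5]
ft_force: [-0.0, 0.0, 0.6]
finger_gap: 49.9
grip_force: 0.0
```

```bash
python3 - <<'E'
from h import *
a,d=r.snapshot("side"); cv2.imwrite("pics/s1.png",cv2.resize(a[90:240,190:360],None,fx=4,fy=4,interpolation=2))
print(r.sense()["tool_pos"],r.sense()["tcp_rot"],r.sense()["joint_pos"].round())
E
```

```text
[ 536.988999   -167.3383395    90.55172363] [-1.79972968e+02  5.94539383e-02  8.48790560e+00] [-23.   7.  99.  -0.  74.  59.]
```

View pics/s1.png

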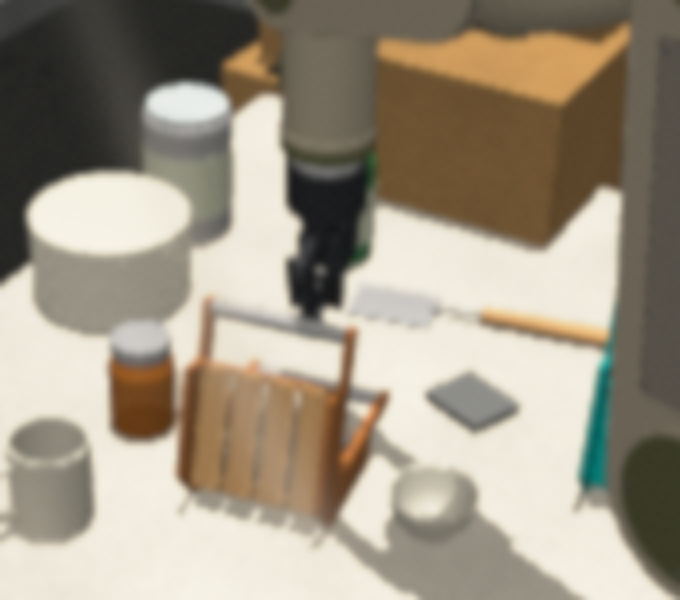

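The fingers hang directly over handle 1 and everything is clear; the forearm is far above handle 2. Next I descend and grip.

Request:
jog_arm([
  [[0, 0, 20], [0, 0, 0]],
  [[0, 0, 45], [0, 0, 0]],
  [[0, 0, 63], [0, 0, 0]],
  [[0, 0, 69], [0, 0, 0]],
  [[0, 0, 69], [0, 0, 0]],
  [[0, 0, 69], [0, 0, 0]],
])

```text
time: 2.55
tool_pos: [539.0, -167.6, 23.7]
tcp_rot: [179.9, -0.1, 8.5]
ft_force: [-0.6, -0.5, -0.7]
finger_gap: 50.1
grip_force: 0.0
```

Request:
jog_arm([
  [[0, 0, 0], [0, 0, 0]],
  [[0, 0, 0], [0, 0, 0]],
  [[0, 0, 0], [0, 0, 0]],
  [[0, 0, 0], [0, 0, 0]],
  [[0, 0, 0], [0, 0, 0]],
  [[0, 0, 0], [0, 0, 0]],
], grip=8, force=25)

```text
time: 3.15
tool_pos: [538.2, -166.8, 22.7]
tcp_rot: [180.0, -0.1, 8.5]
ft_force: [-1.8, 2.1, 5.8]
finger_gap: 11.9
grip_force: 23.3
```

```bash
python3 - <<'E'
import numpy as np
# handle path rel. start in tool axes (y=-cradle y, z=down), vertical tool
a0=np.arctan2(40,-152);R=np.hypot(152,40)
for p in range(3,56,3):
    a=a0-np.radians(p); print(p,round(-(R*np.cos(a)+152),1),round(-(R*np.sin(a)-40),1))
E
```

```text
3 -2.3 -7.9
6 -5.0 -15.7
9 -8.1 -23.3
12 -11.6 -30.7
15 -15.5 -38.0
18 -19.8 -45.0
21 -24.4 -51.8
24 -29.4 -58.4
27 -34.7 -64.6
30 -40.4 -70.6
33 -46.3 -76.3
36 -52.5 -81.7
39 -59.0 -86.7
42 -65.8 -91.4
45 -72.8 -95.8
48 -80.0 -99.7
51 -87.4 -103.3
54 -95.0 -106.5
```

```bash
python3 - <<'E'
from h import *
a,d=r.snapshot("side"); cv2.imwrite("pics/s2.png",cv2.resize(a[120:220,220:330],None,fx=6,fy=6,interpolation=2))
s=r.sense();print(s["finger_gap"],s["grip_force"],s["ft_force"],s["tool_pos"])
E
```

```text
12.026855205681208 23.313721418380737 [-1.24622596  2.06107667  6.31995434] [ 538.18546844 -166.76920433   22.72516529]
```

View pics/s2.png

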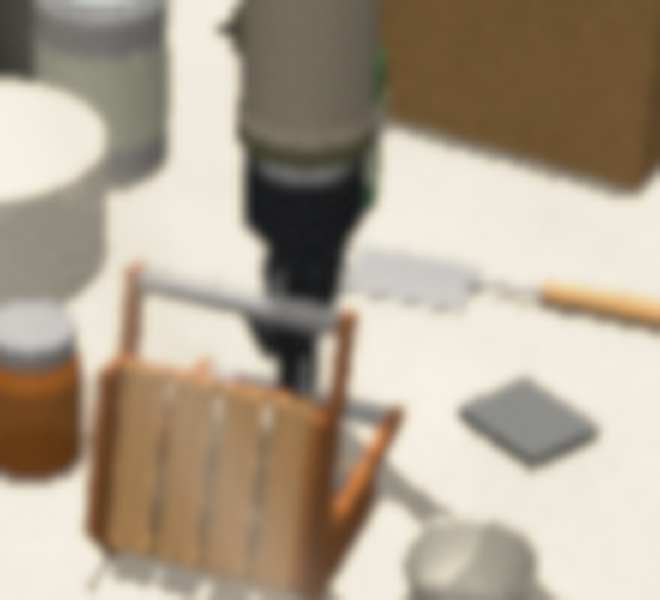

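The gripper is closed on handle 1 with 23 N of force. I'll start the lift slowly to test the hold.

Request:
jog_arm([
  [[0, -0.7, -2.5], [0, 0, 0]],
  [[0, -1.5, -5], [0, 0, 0]],
  [[0, -2.3, -7.9], [0, 0, 0]],
  [[0, -3.7, -12], [0, 0, 0]],
  [[0, -5, -15.7], [0, 0, 0]],
  [[0, -6.5, -19.5], [0, 0, 0]],
  [[0, -8.1, -23.3], [0, 0, 0]],
  [[0, -9.8, -27], [0, 0, 0]],
  [[0, -11.6, -30.7], [0, 0, 0]],
  [[0, -11.6, -30.7], [0, 0, 0]],
])

```text
time: 4.2
tool_pos: [536.3, -155.4, 53.1]
tcp_rot: [180.0, -0.1, 8.5]
ft_force: [0.2, -0.8, -0.4]
finger_gap: 7.9
grip_force: 0.0
```

```bash
python3 - <<'E'
from h import *
a,d=r.snapshot("side"); cv2.imwrite("pics/s3.png",cv2.resize(a[120:220,220:330],None,fx=6,fy=6,interpolation=2))
s=r.sense();print(s["finger_gap"],s["grip_force"],s["ft_force"],s["tool_pos"])
E
```

```text
7.569895178474058 0.0 [-0.60251476  0.6030248   0.61972882] [ 536.05319376 -155.39796497   52.75530615]
```

View pics/s3.png

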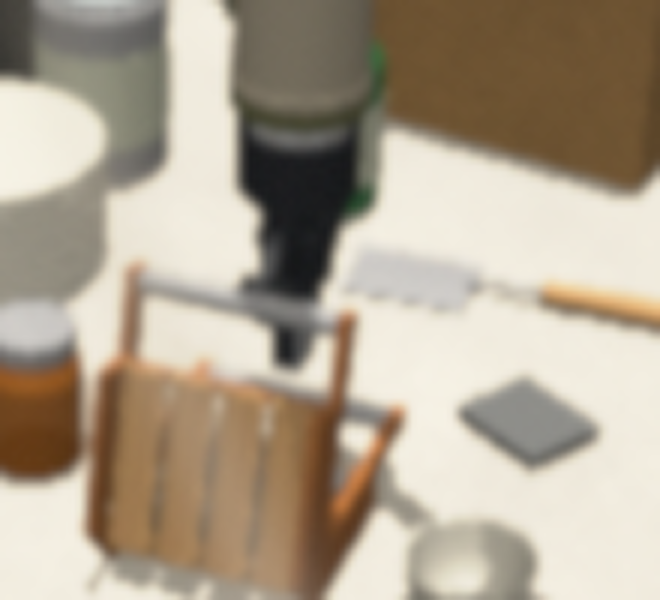

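The fingers slid off upwards and the cradle stayed where it was, so I held the bar too high. I'll regrip lower and harder.

Request:
jog_arm([
  [[0, 4, -2], [0, 0, 0]],
  [[0, 8, -2], [0, 0, 0]],
  [[0, 11.6, -2], [0, 0, 0]],
  [[0, 11.6, -2], [0, 0, 0]],
  [[0, 11.6, 12], [0, 0, 0]],
  [[0, 11.6, 28], [0, 0, 0]],
  [[0, 11.6, 39], [0, 0, 0]],
  [[0, 11.6, 39], [0, 0, 0]],
  [[0, 11.6, 39], [0, 0, 0]],
], grip=50)

```text
time: 5.15
tool_pos: [536.9, -166.6, 12.5]
tcp_rot: [-179.9, 0.1, 8.5]
ft_force: [0.3, -0.3, 0.0]
finger_gap: 50.2
grip_force: 0.0
```

Request:
jog_arm([
  [[0, 0, 0], [0, 0, 0]],
  [[0, 0, 0], [0, 0, 0]],
  [[0, 0, 0], [0, 0, 0]],
  [[0, 0, 0], [0, 0, 0]],
  [[0, 0, 0], [0, 0, 0]],
  [[0, 0, 0], [0, 0, 0]],
], grip=8, force=40)

```text
time: 5.75
tool_pos: [538.2, -166.9, 14.3]
tcp_rot: [180.0, -0.1, 8.5]
ft_force: [-2.0, 2.3, 5.5]
finger_gap: 14.0
grip_force: 39.1
```

Request:
jog_arm([
  [[0, 0, 0], [0, 0, 0]],
  [[0, 0, 0], [0, 0, 0]],
  [[0, -0.5, -2], [0, 0, 0]],
  [[0, -1, -4], [0, 0, 0]],
  [[0, -1.8, -6], [0, 0, 0]],
  [[0, -2.3, -7.9], [0, 0, 0]],
  [[0, -3, -10], [0, 0, 0]],
], force=60)

```text
time: 6.45
tool_pos: [536.6, -164.0, 23.0]
tcp_rot: [-180.0, 0.1, 8.5]
ft_force: [0.3, -1.6, -6.2]
finger_gap: 13.7
grip_force: 59.2
```

```bash
python3 - <<'E'
from h import *
a,d=r.snapshot("side")
s=r.sense();print(s["finger_gap"],s["grip_force"],s["ft_force"],s["tool_pos"])
d0=np.load("side0.npy");a0=cv2.imread("pics/side0.png")
df=cv2.absdiff(a,a0).max(2)
cv2.imwrite("pics/s4.png",cv2.resize(np.hstack([a0[150:230,230:300],a[150:230,230:300]]),None,fx=5.5,fy=5.5,interpolation=2))
E
```

```text
13.331737029813562 59.17314648628235 [-0.20029322 -0.74805059 -6.2365821 ] [ 536.69855201 -163.78900256   23.33097754]
```

View pics/s4.png

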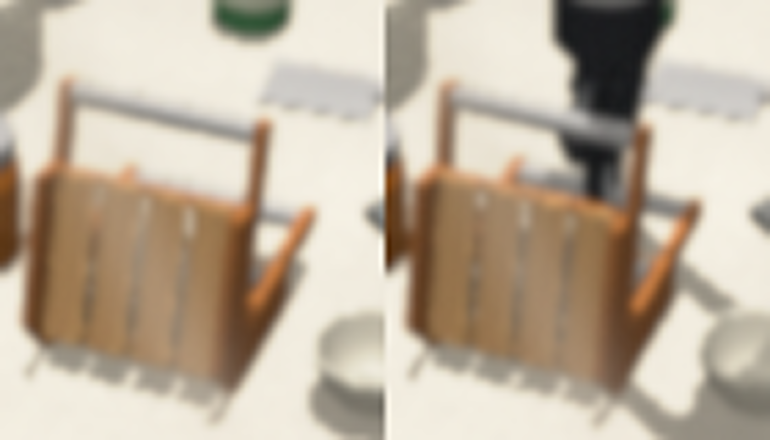

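The right half shows the cradle lifted slightly, and the tool carries 6 N, so this grip holds. Continuing the lift.

Request:
jog_arm([
  [[0, -0.9, -3], [0, 0, 0]],
  [[0, -2.4, -7], [0, 0, 0]],
  [[0, -5.1, -13.3], [0, 0, 0]],
  [[0, -8.6, -20.7], [0, 0, 0]],
  [[0, -12.5, -28], [0, 0, 0]],
  [[0, -16.8, -35], [0, 0, 0]],
  [[0, -19, -38.5], [0, 0, 0]],
])

```text
time: 7.2
tool_pos: [534.7, -144.8, 63.2]
tcp_rot: [180.0, -0.1, 8.6]
ft_force: [-1.9, -1.7, -5.5]
finger_gap: 13.2
grip_force: 58.6
```

```bash
python3 - <<'E'
from h import *
a,d=r.snapshot("side"); s=r.sense();print(s["finger_gap"],s["grip_force"],s["ft_force"],s["tool_pos"])
cv2.imwrite("pics/s5.png",cv2.resize(a[140:230,220:310],None,fx=6,fy=6,interpolation=2))
E
```

```text
13.443120145516277 58.75100612640381 [-0.79326381 -0.00667806 -4.19429617] [ 534.7984511  -144.7021478    63.41104756]
```

Request:
jog_arm([
  [[0, -2.4, -3.3], [0, 0, 0]],
  [[0, -7.4, -9.9], [0, 0, 0]],
  [[0, -12.7, -16.1], [0, 0, 0]],
  [[0, -18.4, -22.1], [0, 0, 0]],
  [[0, -24.3, -27.8], [0, 0, 0]],
  [[0, -30.5, -33.2], [0, 0, 0]],
  [[0, -37, -38.2], [0, 0, 0]],
  [[0, -43.8, -42.9], [0, 0, 0]],
  [[0, -50.8, -47.3], [0, 0, 0]],
  [[0, -50.8, -47.3], [0, 0, 0]],
])

```text
time: 8.25
tool_pos: [528.3, -94.8, 112.0]
tcp_rot: [179.9, -0.2, 8.5]
ft_force: [-0.9, -5.8, 8.8]
finger_gap: 12.2
grip_force: 59.4
```

```bash
cat >> h.py <<'E'
def cloud(n):
    a,d=r.snapshot(n); v,u=np.mgrid[0:384,0:512]; c=r.camera_params(n);P=np.array(c["pose"])
    q=np.stack([(u-c["cx"])/c["fx"]*d,(v-c["cy"])/c["fy"]*d,d],-1)@P[:3,:3].T+P[:3,3]
    q[d==0]=np.nan; return a,q
def cr(q):  # to cradle-yaw axes, origin heel_1
    k=np.radians(8.5);e=q[...,:2]-[515,-16.6]
    return np.stack([e[...,0]*np.cos(k)+e[...,1]*np.sin(k),-e[...,0]*np.sin(k)+e[...,1]*np.cos(k),q[...,2]],-1)
E
python3 - <<'E'
from h import *
a,q=cloud("top"); Q=cr(q)
m=(abs(Q[...,0])<50)&(Q[...,1]>-60)&(Q[...,1]<160)&(Q[...,2]>15)&(Q[...,2]<260)
for x0 in(-45,-15,15):
  for y0 in range(-60,160,8):
    k=m&(Q[...,0]>=x0)&(Q[...,0]<x0+30)&(Q[...,1]>=y0)&(Q[...,1]<y0+8)
    if k.sum(): print(x0,y0,np.percentile(Q[k][:,2],[10,50,90]).round(),end=" | ")
  print()
s=r.sense();print(s["ft_force"],s["tool_pos"],s["finger_gap"])
E
```

```text
-45 -60 [86. 92. 96.] | -45 -52 [75. 80. 94.] | -45 -44 [68. 74. 78.] | -45 -36 [80. 83. 87.] | -45 -28 [77. 80. 86.] | -45 -20 [69. 73. 77.] | -45 -12 [65. 67. 71.] | -45 20 [31. 39. 41.] | -45 28 [24. 29. 32.] | -45 36 [27. 33. 39.] | -45 44 [39. 47. 51.] | -45 52 [57. 61. 67.] | -45 60 [69. 74. 82.] | -45 68 [ 85.  89. 114.] | -45 76 [109. 114. 163.] | -45 84 [162. 168. 170.] | -45 92 [162. 165. 170.] | 
-15 -60 [86. 93. 96.] | -15 -52 [ 74.  84. 228.] | -15 -44 [ 71. 199. 240.] | -15 -36 [ 83. 218. 236.] | -15 -28 [ 78.  82. 232.] | -15 -20 [82. 82. 82.] | -15 4 [43. 50. 53.] | -15 12 [39. 42. 48.] | -15 20 [29. 35. 39.] | -15 28 [25. 29. 32.] | -15 36 [25. 32. 39.] | -15 44 [41. 46. 51.] | -15 52 [54. 60. 68.] | -15 60 [70. 77. 84.] | -15 68 [ 86.  92. 113.] | -15 76 [110. 115. 162.] | -15 84 [164. 167. 171.] | -15 92 [163. 165. 170.] | 
15 -44 [72. 74. 76.] | 15 -12 [60. 64. 68.] | 15 -4 [55. 59. 62.] | 15 4 [46. 51. 57.] | 15 12 [38. 41. 48.] | 15 20 [30. 35. 42.] | 15 28 [23. 29. 30.] | 15 36 [26. 32. 38.] | 15 44 [40. 47. 55.] | 15 52 [57. 59. 69.] | 15 60 [66. 75. 82.] | 15 68 [ 83.  90. 112.] | 15 76 [110. 115. 162.] | 15 84 [163. 165. 171.] | 15 92 [162. 165. 168.] | 
[-0.50796873 -4.84108294  8.84766432] [528.35328529 -95.09738979 111.8672619 ] 12.206388679202343
```

Handle 2 is measured at y≈91, z≈158, which puts the roll at about 44°. The 10 N of force runs along the bar-to-heel line, so my arc is slightly short. I'll correct it a little outward and finish onto the heel slowly.

Request:
jog_arm([
  [[0, 0.7, -1], [0, 0, 0]],
  [[0, -0.5, -2.5], [0, 0, 0]],
  [[0, -3, -4], [0, 0, 0]],
  [[0, -6.2, -5.4], [0, 0, 0]],
  [[0, -10, -7.3], [0, 0, 0]],
  [[0, -13.6, -9], [0, 0, 0]],
  [[0, -16.5, -10.3], [0, 0, 0]],
  [[0, -18.6, -11.2], [0, 0, 0]],
  [[0, -18.6, -11.2], [0, 0, 0]],
  [[0, -18.6, -11.2], [0, 0, 0]],
])

```text
time: 9.3
tool_pos: [528.5, -77.9, 125.1]
tcp_rot: [179.7, -0.6, 8.5]
ft_force: [6.9, -5.9, 16.9]
finger_gap: 8.9
grip_force: 29.3
```

```bash
cat > m.py <<'E'
from h import *
a,q=cloud("top"); Q=cr(q)
m=(abs(Q[...,0])<50)&(Q[...,2]>15)&(Q[...,2]<260)
def h2(ya,yb,za,zb):
    k=m&(Q[...,1]>ya)&(Q[...,1]<yb)&(Q[...,2]>za)&(Q[...,2]<zb); 
    return (k.sum(),np.median(Q[k],0).round(1),Q[k].min(0).round(),Q[k].max(0).round()) if k.any() else 0
s=r.sense();print(s["time"],s["ft_force"].round(1),s["tool_pos"].round(1),s["tcp_rot"].round(1),s["finger_gap"],s["grip_force"]); t=cr(s["tool_pos"]);print("tcp in cradle axes",t.round(1))
E
python3 - <<'E'
from m import *
print("h2",h2(80,150,130,185)); print("expect y 112 z 152 top")
for y in range(-30,110,6): print(y,h2(y,y+6,15,140)[1][2] if h2(y,y+6,15,140) else None,end="; ")
E
```

```text
9.35 [ 6.4 -6.5 17.5] [528.5 -77.9 125.1] [179.7  -0.6   8.5] 8.768120964643153 29.28156852722168
tcp in cradle axes [  4.3 -62.6 125.1]
h2 (np.int64(138), array([  0.5, 108.5, 155.7]), array([-50., 101., 144.]), array([ 50., 117., 163.]))
expect y 112 z 152 top
-30 82.2; -24 86.5; -18 85.4; -12 78.2; -6 71.6; 0 65.5; 6 58.6; 12 50.1; 18 40.8; 24 36.4; 30 27.6; 36 22.8; 42 28.9; 48 36.9; 54 45.3; 60 53.0; 66 62.2; 72 70.3; 78 78.5; 84 99.5; 90 103.6; 96 100.4; 102 None; 108 None;
```

The roll is now about 50.5°, practically on the heel. I'll ease the downward push slightly and then open.

Request:
jog_arm([
  [[0, 0, -1], [0, 0, 0]],
  [[0, 0, -2], [0, 0, 0]],
  [[0, 0, -2], [0, 0, 0]],
], force=20)

```text
time: 9.65
tool_pos: [527.9, -77.3, 126.3]
tcp_rot: [179.8, -0.5, 8.5]
ft_force: [7.2, -5.3, 12.7]
finger_gap: 8.6
grip_force: 17.0
```

Request:
jog_arm([
  [[0, 0, -2], [0, 0, 0]],
  [[0, 0, -2], [0, 0, 0]],
  [[0, 0, -2], [0, 0, 0]],
  [[0, 0, -2], [0, 0, 0]],
  [[0, 0, -2], [0, 0, 0]],
], grip=60)

```text
time: 10.15
tool_pos: [523.4, -76.3, 123.7]
tcp_rot: [-180.0, 0.1, 8.5]
ft_force: [0.6, 0.2, -0.1]
finger_gap: 59.8
grip_force: 0.0
```

```bash
python3 - <<'E'
from m import *
print("h2",h2(80,150,130,185)); print("expect y 112 z 152 top")
a,d=r.snapshot("side"); cv2.imwrite("pics/s6.png",cv2.resize(a[90:230,200:340],None,fx=4.2,fy=4.2,interpolation=2))
E
```

```text
10.2 [ 0.5  0.5 -0.3] [523.5 -76.4 123.8] [-1.8e+02  1.0e-01  8.5e+00] 59.96318420009615 0.0
tcp in cradle axes [ -0.4 -60.4 123.8]
h2 (np.int64(136), array([ -0.2, 115.9, 150.1]), array([-50., 109., 141.]), array([ 49., 124., 160.]))
expect y 112 z 152 top
```

View pics/s6.png

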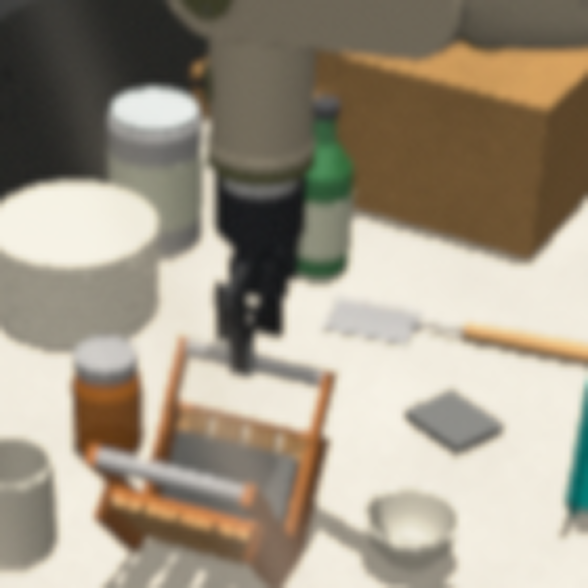

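The cradle stands by itself on its heel with the plate inside. Handle 2 is at y≈115.5, z≈144 in my cradle axes. Next: straight up, across, and over handle 2.

Request:
jog_arm([
  [[0, 0, -8], [0, 0, 0]],
  [[0, 0, -25], [0, 0, 0]],
  [[0, 0, -48], [0, 0, 0]],
  [[0, 0, -66], [0, 0, 0]],
  [[0, 0, -74], [0, 0, 0]],
  [[0, -30, -76], [0, 0, 0]],
  [[0, -70, -76], [0, 0, 0]],
  [[0, -110, -76], [0, 0, 0]],
  [[0, -150, -76], [0, 0, 0]],
  [[0, -176, -76], [0, 0, 0]],
], grip=50)

```text
time: 11.25
tool_pos: [497.1, 99.8, 200.2]
tcp_rot: [-180.0, 0.0, 8.6]
ft_force: [1.0, -0.3, 0.8]
finger_gap: 50.2
grip_force: 0.0
```

```bash
python3 - <<'E'
from m import *
m=(abs(Q[...,0])<80)&(Q[...,2]>15)&(Q[...,2]<170)
print("h1",h2(-75,-45,136,165));print("h2",h2(100,135,136,165))
k=m&(Q[...,1]>-75)&(Q[...,1]<-45)&(Q[...,2]>138);print(np.percentile(Q[k][:,1],[5,50,95]).round(1))
for lo,hi in((-75,-40),(95,140)):
    k=m&(Q[...,1]>lo)&(Q[...,1]<hi)&(Q[...,2]>138); print(np.polyfit(Q[k][:,0],Q[k][:,1],1),k.sum(),Q[k][:,0].min(),Q[k][:,0].max())
E
```

```text
11.3 [-1.3  2.6  0.3] [496.6 102.6 200.2] [-179.9    0.     8.7] 50.01440319069136 0.0
tcp in cradle axes [ -0.6 120.6 200.2]
h1 (np.int64(135), array([  0.9, -57.2, 150.7]), array([-50., -66., 142.]), array([ 50., -50., 157.]))
h2 (np.int64(48), array([-33.9, 115.6, 150.1]), array([-50., 108., 143.]), array([-14., 124., 156.]))
[-64.9 -57.1 -49.8]
[ 2.09436310e-03 -5.67312805e+01] 208 -71.88995520235717 67.43805574929092
[-4.36949604e-02  1.14134350e+02] 80 -71.80980388547609 -14.164255628917251
```

Request:
jog_arm([
  [[0, 0, 0], [0, 0, 0]],
  [[0, 0, 5], [0, 0, 0]],
  [[0, 0, 25], [0, 0, 0]],
])

```text
time: 11.6
tool_pos: [499.7, 96.6, 177.1]
tcp_rot: [180.0, -0.2, 8.5]
ft_force: [0.5, 0.2, -0.2]
finger_gap: 50.1
grip_force: 0.0
```

```bash
python3 -c "from m import *"
```

```text
11.65 [-1.4 -0.1 -3. ] [497.   96.2 171.8] [180.    0.2   8.4] 50.17258948916139 0.0
tcp in cradle axes [ -1.1 114.2 171.8]
```

Request:
jog_arm([
  [[0, -1, 15], [0, 0, 0]],
  [[0, -1.5, 35], [0, 0, 0]],
  [[0, -1.5, 53], [0, 0, 0]],
  [[0, -1.5, 60], [0, 0, 0]],
  [[0, -1.5, 60], [0, 0, 0]],
  [[0, -1.5, 60], [0, 0, 0]],
])

```text
time: 12.25
tool_pos: [498.1, 98.8, 116.0]
tcp_rot: [180.0, -0.0, 8.5]
ft_force: [-0.1, -0.5, 0.2]
finger_gap: 49.6
grip_force: 0.0
```

Request:
jog_arm([
  [[0, 0, 0], [0, 0, 0]],
  [[0, 0, 0], [0, 0, 0]],
  [[0, 0, 0], [0, 0, 0]],
  [[0, 0, 0], [0, 0, 0]],
  [[0, 0, 0], [0, 0, 0]],
  [[0, 0, 0], [0, 0, 0]],
  [[0, 0, 0], [0, 0, 0]],
], grip=8, force=50)

```text
time: 12.95
tool_pos: [498.3, 99.6, 116.2]
tcp_rot: [-180.0, -0.1, 8.5]
ft_force: [-1.1, 4.2, 5.7]
finger_gap: 14.2
grip_force: 49.0
```

```bash
python3 - <<'E'
from m import *
m=(abs(Q[...,0])<60)&(Q[...,2]>15)&(Q[...,2]<170)
print("h1",h2(-80,-35,136,175));print("h2",h2(95,145,125,165))
a0=np.arctan2(144,62);R=np.hypot(62,144)
for p in range(3,55,3):
    a=a0-np.radians(p); print(p,round(-(R*np.cos(a)-62),1),round(-(R*np.sin(a)-144),1))
E
```

```text
13.0 [-0.8  4.6  5.8] [498.3  99.5 116.2] [-1.8e+02 -1.0e-01  8.5e+00] 13.745133707734395 49.04122173786163
tcp in cradle axes [  0.7 117.3 116.2]
h1 (np.int64(137), array([  0.2, -58.5, 149.9]), array([-50., -67., 140.]), array([ 48., -51., 157.]))
h2 (np.int64(33), array([-38.3, 114.5, 152. ]), array([-49., 107., 142.]), array([-25., 123., 159.]))
3 -7.5 3.4
6 -14.7 7.3
9 -21.8 11.5
12 -28.6 16.0
15 -35.2 21.0
18 -41.5 26.2
21 -47.5 31.8
24 -53.2 37.7
27 -58.6 43.8
30 -63.7 50.3
33 -68.4 57.0
36 -72.8 63.9
39 -76.8 71.1
42 -80.4 78.5
45 -83.7 86.0
48 -86.5 93.7
51 -88.9 101.6
54 -90.9 109.5
```

Gripped on handle 2 just as firmly as before. Now lowering along the arc about heel 2, with a slight outward bias.

Request:
jog_arm([
  [[0, -2.5, 0], [0, 0, 0]],
  [[0, -6, 1.2], [0, 0, 0]],
  [[0, -11, 4], [0, 0, 0]],
  [[0, -17, 7], [0, 0, 0]],
  [[0, -22.5, 10.2], [0, 0, 0]],
  [[0, -29.4, 14.7], [0, 0, 0]],
  [[0, -36, 19.7], [0, 0, 0]],
  [[0, -39, 22.3], [0, 0, 0]],
  [[0, -39, 22.3], [0, 0, 0]],
], force=60)

```text
time: 13.9
tool_pos: [491.9, 138.4, 92.9]
tcp_rot: [-180.0, -0.0, 8.6]
ft_force: [-0.0, -1.7, 6.1]
finger_gap: 13.6
grip_force: 59.6
```

```bash
python3 - <<'E'
from m import *
m=(abs(Q[...,0])<60)&(Q[...,2]>15)&(Q[...,2]<230)
print("h1",h2(-80,40,148,200))
for y in range(-30,150,8): print(y,h2(y,y+8,15,170)[1][2] if h2(y,y+8,15,170) else None,end="; ")
E
```

```text
13.95 [ 0.  -1.6  5.3] [492.  138.2  93.1] [-180.    -0.     8.6] 13.758315142261058 59.620869755744934
tcp in cradle axes [1.000e-01 1.565e+02 9.310e+01]
h1 (np.int64(142), array([ -1. , -12.3, 175. ]), array([-50., -21., 164.]), array([ 49.,  -4., 187.]))
-30 None; -22 169.0; -14 170.0; -6 114.5; 2 102.3; 10 102.9; 18 85.6; 26 64.1; 34 45.7; 42 25.2; 50 27.3; 58 31.9; 66 37.3; 74 43.7; 82 50.1; 90 54.9; 98 60.0; 106 66.8; 114 67.7; 122 None; 130 None; 138 None; 146 127.9;
```

Request:
jog_arm([
  [[0, -3, 2.3], [0, 0, 0]],
  [[0, -9, 7.9], [0, 0, 0]],
  [[0, -14.8, 13.8], [0, 0, 0]],
  [[0, -20.2, 19.9], [0, 0, 0]],
  [[0, -25.4, 26.4], [0, 0, 0]],
  [[0, -28, 29.7], [0, 0, 0]],
  [[0, -30.2, 33.1], [0, 0, 0]],
  [[0, -32.5, 36.5], [0, 0, 0]],
  [[0, -34.6, 40], [0, 0, 0]],
  [[0, -34.6, 40], [0, 0, 0]],
])

```text
time: 14.95
tool_pos: [486.6, 172.3, 52.7]
tcp_rot: [-180.0, 0.0, 8.5]
ft_force: [1.3, 3.1, 4.6]
finger_gap: 13.6
grip_force: 63.6
```

```bash
python3 - <<'E'
from m import *
m=(abs(Q[...,0])<60)&(Q[...,2]>5)&(Q[...,2]<230)
print("h1",h2(-80,80,160,200))
for y in range(-30,190,8): print(y,h2(y,y+8,5,150)[1][2] if h2(y,y+8,5,150) else None,end="; ")
E
```

```text
15.0 [0.2 2.5 4.7] [486.7 172.1  53. ] [-180.     0.     8.5] 13.68624234816575 63.592625856399536
tcp in cradle axes [-1.000e-01  1.908e+02  5.300e+01]
h1 (np.int64(144), array([  0.5,  45.3, 188.1]), array([-48.,  38., 178.]), array([ 50.,  53., 196.]))
-30 None; -22 None; -14 None; -6 None; 2 None; 10 None; 18 136.3; 26 134.0; 34 133.4; 42 None; 50 27.2; 58 25.6; 66 27.3; 74 29.1; 82 34.0; 90 35.4; 98 37.2; 106 40.5; 114 42.3; 122 44.7; 130 48.1; 138 53.5; 146 56.4; 154 None; 162 None; 170 None; 178 None; 186 89.4;
```

Roll is about 88° in total and the plate hasn't tumbled yet, as expected. Finishing the lowering.

Request:
jog_arm([
  [[0, -2.6, 4.8], [0, 0, 0]],
  [[0, -5.2, 9.6], [0, 0, 0]],
  [[0, -7.6, 14.6], [0, 0, 0]],
  [[0, -9.8, 19.6], [0, 0, 0]],
  [[0, -11.9, 24.7], [0, 0, 0]],
  [[0, -13.7, 29.8], [0, 0, 0]],
  [[0, -15.3, 35], [0, 0, 0]],
  [[0, -16.4, 38.5], [0, 0, 0]],
  [[0, -16.9, 40.3], [0, 0, 0]],
  [[0, -16.9, 40.3], [0, 0, 0]],
])

```text
time: 16.0
tool_pos: [483.9, 188.7, 12.2]
tcp_rot: [-180.0, 0.0, 8.5]
ft_force: [-0.9, 5.6, 2.8]
finger_gap: 13.6
grip_force: 67.0
```

```bash
python3 - <<'E'
from m import *
m=(abs(Q[...,0])<50)&(Q[...,2]>5)&(Q[...,2]<230)
print("h1",h2(-80,110,160,200))
for y in range(-30,220,8): print(y,h2(y,y+8,5,150)[1][2] if h2(y,y+8,5,150) else None,end="; ")
E
```

```text
16.05 [ 0.   4.9 -0.3] [483.9 188.8  12.2] [-180.     0.     8.5] 13.740774547153588 62.54771590232849
tcp in cradle axes [ -0.4 207.7  12.2]
h1 (np.int64(143), array([ -0.2,  93.5, 184.4]), array([-50.,  86., 177.]), array([ 49., 102., 192.]))
-30 None; -22 None; -14 None; -6 None; 2 None; 10 None; 18 None; 26 None; 34 34.4; 42 62.9; 50 100.1; 58 135.3; 66 135.9; 74 47.0; 82 47.0; 90 51.4; 98 None; 106 56.5; 114 59.4; 122 63.2; 130 65.2; 138 64.6; 146 28.9; 154 34.3; 162 109.5; 170 None; 178 None; 186 None; 194 None; 202 51.5; 210 52.2; 218 None;
```

Request:
jog_arm([
  [[0, 0, 0], [0, 0, 0]],
  [[0, 0, 0], [0, 0, 0]],
  [[0, 0, 0], [0, 0, 0]],
  [[0, 0, 0], [0, 0, 0]],
  [[0, 0, 0], [0, 0, 0]],
])

```text
time: 16.55
tool_pos: [483.9, 188.7, 12.2]
tcp_rot: [-180.0, 0.0, 8.5]
ft_force: [1.3, 5.0, -0.0]
finger_gap: 13.5
grip_force: 62.0
```

```bash
python3 - <<'E'
from m import *
m=(abs(Q[...,0])<50)&(Q[...,2]>5)&(Q[...,2]<230)
print("h1",h2(-80,110,160,200))
for y in range(42,220,8): print(y,h2(y,y+8,5,150)[1][2] if h2(y,y+8,5,150) else None,end="; ")
E
```

```text
16.6 [ 0.9  5.2 -0.6] [483.9 188.7  12.2] [-180.     0.     8.5] 13.090355675789453 62.0257169008255
tcp in cradle axes [ -0.4 207.6  12.2]
h1 (np.int64(143), array([  0.2,  96.6, 184. ]), array([-50.,  89., 174.]), array([ 49., 105., 192.]))
42 62.6; 50 96.7; 58 128.9; 66 136.0; 74 134.7; 82 37.3; 90 38.2; 98 None; 106 42.2; 114 37.9; 122 38.7; 130 38.0; 138 38.5; 146 39.0; 154 33.6; 162 108.2; 170 None; 178 None; 186 None; 194 None; 202 45.4; 210 46.7; 218 None;
```

The plate has tumbled: its surface is level at about 40 mm. Now I release and retreat straight up.

Request:
jog_arm([
  [[0, 0, 0], [0, 0, 0]],
  [[0, 0, 0], [0, 0, 0]],
  [[0, 0, 0], [0, 0, 0]],
  [[0, 0, 0], [0, 0, 0]],
  [[0, 0, 0], [0, 0, 0]],
], grip=42)

```text
time: 17.1
tool_pos: [484.2, 188.3, 12.7]
tcp_rot: [180.0, 0.0, 8.5]
ft_force: [0.0, -0.3, 0.0]
finger_gap: 42.3
grip_force: 0.0
```

Request:
jog_arm([
  [[0, 0, -6], [0, 0, 0]],
  [[0, 0, -20], [0, 0, 0]],
  [[0, 0, -45], [0, 0, 0]],
  [[0, -2, -80], [0, 0, 0]],
  [[0, -15, -120], [0, 0, 0]],
  [[0, -45, -150], [0, 0, 0]],
  [[0, -85, -170], [0, 0, 0]],
  [[0, -120, -180], [0, 0, 0]],
  [[0, -130, -180], [0, 0, 0]],
  [[0, -130, -180], [0, 0, 0]],
])

```text
time: 18.1
tool_pos: [464.8, 318.4, 193.9]
tcp_rot: [-180.0, -0.1, 8.7]
ft_force: [0.1, -0.9, 0.1]
finger_gap: 41.6
grip_force: 0.0
```

```bash
python3 - <<'E'
from m import *
m=(abs(Q[...,0])<50)&(Q[...,2]>5)&(Q[...,2]<200)
print("h1",h2(-80,130,160,200),"h2",h2(190,225,40,60))
for y in range(42,230,8): print(y,h2(y,y+8,5,150)[1][2] if h2(y,y+8,5,150) else None,end="; ")
t=cv2.resize(a[105:205,180:290],None,fx=4,fy=4,interpolation=2)
b,d=r.snapshot("side"); b=cv2.resize(b[160:260,195:285],None,fx=4,fy=4,interpolation=2)
cv2.imwrite("pics/end.png",np.clip(np.hstack([t,b])*1.3,0,255).astype(np.uint8))
E
```

```text
18.15 [ 0.2 -0.8  0.4] [464.8 317.  193. ] [180.   -0.    8.6] 41.647822764571146 0.0
tcp in cradle axes [ -0.4 337.3 193. ]
h1 (np.int64(144), array([ -0.4,  98.4, 183.1]), array([-50.,  91., 171.]), array([ 49., 107., 193.])) h2 (np.int64(112), array([  0.3, 205.6,  46. ]), array([-50., 198.,  40.]), array([ 50., 214.,  54.]))
42 61.5; 50 90.8; 58 124.3; 66 136.3; 74 133.6; 82 37.6; 90 37.0; 98 35.8; 106 None; 114 38.3; 122 36.8; 130 37.8; 138 38.0; 146 35.8; 154 29.7; 162 None; 170 None; 178 None; 186 None; 194 43.9; 202 46.8; 210 45.7; 218 None; 226 None;
```

View pics/end.png

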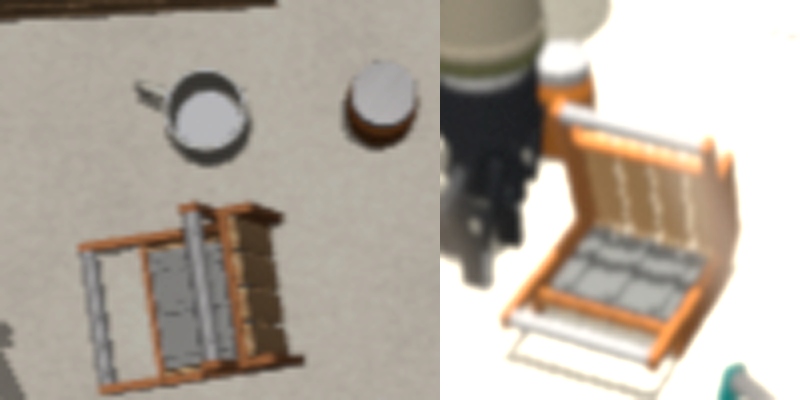

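The final picture shows the cradle on its second side with the plate flat inside, ribs up. The jar and mug are where they were, and the gripper is clear.

```bash
python3 -c "
from bench import r
print(r.hand_in())"
```

```text
the job is handed in; nothing more can be done
None
```

I handed the job in at about 18 s: the cradle lies on its second side, let go, with the plate flat inside, ribs up. My first grip on handle 1 slipped off before the cradle moved, so I regripped it lower. No verdict was returned, and I didn't measure the bystanders' final positions.

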